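Nest three cups in the sliding cup rack

TASK

Draw the rack's sliding follower back, then lay the two loose cups on the rods in line between the first cup and the follower, bases towards the end stop like the first one, leaving a small gap between all three cups, and let them go. Then push the follower forward so that the cups nest fully into one another against the end stop, and leave the follower snug behind them. Leave the marker where it lies.

Things in the scene. Friction and masses are not known exactly. Their poses are not given: they have to be found in the camera images.
- rack: fixed cup rack: two 8 mm steel rods along its y axis, 30 mm apart, centres 30 mm above the bench, on a wooden board 100 x 409 x 12 mm. Origin under the board's middle. +y leads to the end stop (taller block, 80 mm wide, 85 mm high), face at y = 0.1825; low end block (48 mm) face at y = -0.1825. A cup on the rods has its centre at x = 0, z = 56 mm, its base tilted down 11 degrees
- follower (a joint): sliding follower (m): 0 drawn fully back (front face 340 mm from the stop face), growing towards the stop, up to 0.25; at 0.217 the face just meets three fully nested cups (some 121 mm long together) at the stop. Slides with about 1.5 N of friction and stays where it is left
- follower_tab (a point): middle of the upright plywood tab on the follower: 24 mm wide across the rods, 14 mm thick along them, 70 to 112 mm above the bench; this point is 92 mm up, 7 mm behind the front face. Below it a plate 70 mm wide, 20 to 70 mm above the bench, as thick. Axes as the rack's
- cup_a_mid (a point): first cup, lying on the rods near the end stop, base towards the stop: aluminium cup, all alike: 72 mm long, outside diameter 64 mm at the open mouth, 40 mm at the closed, rounded base, wall 2 mm, inner floor 24 mm from the underside, so a nested cup stands out by 24 mm; 90 g. Point on its axis half-way along (diameter 52 mm); y axis from mouth to base
- cup_b_mid (a point): loose cup lying on its side on the bench between the robot and the rack, one of the two at the left and the other at the right, centre 27 mm up: aluminium cup, all alike: 72 mm long, outside diameter 64 mm at the open mouth, 40 mm at the closed, rounded base, wall 2 mm, inner floor 24 mm from the underside, so a nested cup stands out by 24 mm; 90 g. Point on its axis half-way along (diameter 52 mm); y axis from mouth to base
- cup_c_mid (a point): loose cup lying on its side on the bench between the robot and the rack, one of the two at the left and the other at the right, centre 27 mm up: aluminium cup, all alike: 72 mm long, outside diameter 64 mm at the open mouth, 40 mm at the closed, rounded base, wall 2 mm, inner floor 24 mm from the underside, so a nested cup stands out by 24 mm; 90 g. Point on its axis half-way along (diameter 52 mm); y axis from mouth to base
- marker: bystander: marker lying on the bench between the loose cups, 19 x 135 x 18 mm, origin under its middle, its long side along y
- glue_bottle: glue bottle standing fixed behind the rack, an obstacle, 46 mm diameter, 130 mm high, origin at the centre of its underside
There are look-alikes about, which are no part of the job. What is shaped like the part that bears cup_b_mid but black or blue is not meant.

How it is judged:
By the outcome, as a careful person would: the job done as asked, in the order asked, and still so for the second after the job is handed in, with the robot touching nothing.
It also fails if it takes over 72 s, if anything falls off the work surface, if the arm or the gripper's body presses on something with over 40 N, if the wrist force passes 120 N, or if a joint passes its speed limit or range.

ROBOT

A 6-joint arm with a two-finger parallel gripper is mounted at the origin on a cart in front of the work surface, level with it; the furniture and walls round the work are solid. World frame = base frame: x ahead of the robot, y to its left, z up, the work surface at z = 0. Lengths are in m, angles in rad, forces in N, time in s.
With the tool pointing down it reaches from about 0.275 to 0.775 m from the base axis. Payload 14.6 kg.
Tool frame: the origin (TCP) lies midway between the tips of the shut fingers; the grasp point (between the pads) lies 19 mm behind it; z points along the fingers, y is the line along which they close (so a half turn about z gives the same grasp; the last joint's range is limited). The gripper opens to 85 mm and grips with 20 to 120 N. Pads are 22 mm wide; open, the fingers measure 114 mm over their backs; the gripper's body (76 mm by 85 mm) begins 54 mm behind the grasp point. The pads swing forward as they close: fully open they stand 13 mm farther back than shut.
Start: joints at [1.17, 0.263, -0.048, 1.259, 0, 1.415], TCP at [0.128, 0.509, 0.197] pointing down, gripper open.
Joint ranges: [-2.65, 2.65], [-0.89, 1.7], [-1.18, 1.37], [-2.13, 2.11], [-1.35, 1.29], [-3.14, 3.14]. Speed limits (rad/s): [1.89, 1.89, 2.57, 2.79, 3.14, 3.14].

INTERFACE

Orientations are given as a unit quaternion [x, y, z, w].
In Python, from cell import r gives the robot as it stands. Calls block until the motion is done:
- r.movep(position, orientation): joint-space move of the TCP to a pose.
- r.line_to(position, frame=None, v=0.15, contact_N=None): straight line of the TCP; frame=None keeps the orientation; v is the mean speed in m/s. With contact_N (N) it stops when the force on the tool has changed by that much, and returns True; else False.
- r.goto_joints(angles): joint-space move.
- r.move_gripper(opening, grip_force=None): opening from 0.0 (shut) to 1.0 (fully open); grip_force is the grip in N (None keeps the last); returns when the fingers have stopped.
- r.wait(seconds).
- r.ik(position, orientation): joint angles nearest the present ones, or None.
- r.state(): the state.
- r.snapshot(name): name is "side" or "top" or "wrist"; returns the picture (420x560x3 uint8, blue, green, red); there is no depth.
- r.camera_model(name): a dict with "fx", "fy", "cx", "cy" (pixels), "dist" ([k1, k2, p1, p2, k3] as OpenCV has them; the pictures are not rectified), "pose" (4x4, takes a point from camera to world coordinates). Camera axes: x right, y down, z forward; pixel columns grow to the right and rows downward; lengths in m; the calibration is good to about 2 mm. A picture is of the moment at which its call begins: read the wrist's pose just before it. camera_model takes no time and is no camera call; for the wrist camera it gives the pose at the moment of the call.
A pose or a line that the arm cannot do raises r.Unreachable and nothing moves.
- r.job_done(): hands the job in; it is judged then, once.
The state is a dict: "time": time; "q": joint angles; "qd": joint speeds; "joint_torque": joint torques, N m; "ee_pos": TCP position; "tool_rot": TCP orientation; "ft_force": force on the tool from outside, world axes, zero at the start; "ft_torque": the same for the moment, N m; "width": opening from 0.0 (shut) to 1.0 (fully open); "grip_force": force on a finger pad.
Only numpy, scipy, OpenCV 4.12 (cv2) and the standard library are available. Lean on these libraries where they do the work, as an engineer would, in place of code of your own. Each camera call takes 0.05 s, during which the arm holds its last target. There are 200 camera calls.

## Working session

There is one attempt and no reset: what is moved stays moved. The work goes in short steps, each a Python script; the robot and the scene stay as the last script left them, time stands still between calls to the robot, and variables do not carry over. Pictures are saved under pics/ and viewed, at most 10 in all, crops included, and the job is handed in when it is done.

```bash
ls; mkdir -p pics; python3 - <<'E'
from cell import r
import cv2,numpy as np
for n in("top","side"):
    cv2.imwrite(f"pics/{n}0.png",r.snapshot(n)); m=r.camera_model(n); print(n,m["fx"],m["cx"],m["cy"],m["dist"],np.round(m["pose"],3).tolist())
print(r.state())
E
```

```text
pics
top 520.7308266692797 277.3631372325823 210.87209472565016 [-0.03631327  0.          0.          0.          0.        ] [[-0.36, -0.908, 0.212, 0.291], [-0.933, 0.352, -0.077, 0.356], [-0.005, -0.225, -0.974, 1.606], [0.0, 0.0, 0.0, 1.0]]
side 540.3413939797216 276.3410377539761 209.39819475996237 [-0.08218567  0.          0.          0.          0.        ] [[0.119, 0.814, -0.568, 1.527], [0.993, -0.108, 0.053, 0.144], [-0.018, -0.57, -0.821, 1.414], [0.0, 0.0, 0.0, 1.0]]
{'time': 0.1, 'q': array([ 1.16970333e+00,  2.63454183e-01, -4.88323878e-02,  1.25945862e+00,
       -7.62804476e-06,  1.41551837e+00]), 'qd': array([-6.83493277e-04, -6.96069181e-05,  4.32776734e-03, -2.11946650e-03,
        8.81257520e-04, -1.48069047e-04]), 'joint_torque': array([ 3.97490759e-03, -6.38576889e+01,  3.85064757e+01,  1.00447933e-02,
       -6.81236384e-05, -1.65121514e-05]), 'ee_pos': array([0.12764025, 0.50895233, 0.19679914]), 'tool_rot': array([ 1.22598290e-01,  9.92456263e-01, -4.57238101e-04, -1.26616475e-04]), 'ft_force': array([-0.27438751,  0.45060401, -0.08183467]), 'ft_torque': array([-0.01590618,  0.02017011,  0.00022449]), 'grip_force': 0.0, 'width': 1.00486778999492}
```

View pics/top0.png

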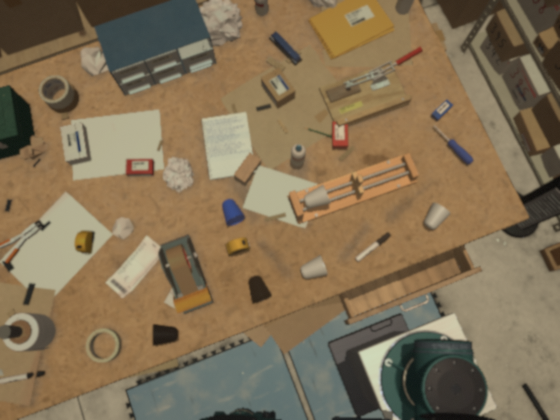

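View pics/side0.png

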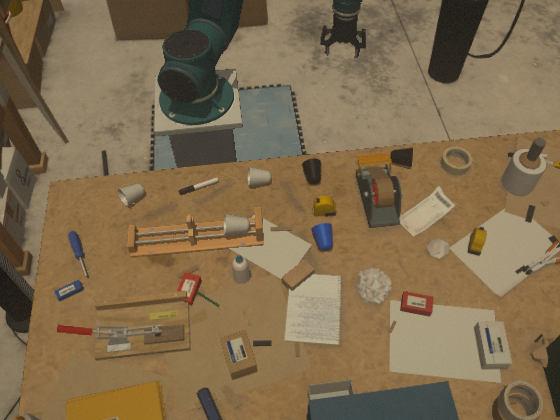

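Candidates in top view: silver cups at (314,268) and (435,215), silver first cup on the rack (316,198); black cups (258,290), (165,335) and blue (233,212) are look-alikes. I choose the two silver ones on the bench, and check them in a close crop.

```bash
cat > h.py <<'E'
import cv2,numpy as np
from cell import r
def ray(m,uv):
    K=np.array([[m["fx"],0,m["cx"]],[0,m["fy"],m["cy"]],[0,0,1]]);T=np.array(m["pose"])
    p=cv2.undistortPoints(np.array(uv,float).reshape(-1,1,2),K,np.array(m["dist"]))[:,0]
    d=np.c_[p,np.ones(len(p))]@T[:3,:3].T
    return T[:3,3],d
def onz(m,uv,z):
    o,d=ray(m,uv); return o+d*((z-o[2])/d[:,2])[:,None]
def proj(m,P):
    T=np.linalg.inv(np.array(m["pose"]));K=np.array([[m["fx"],0,m["cx"]],[0,m["fy"],m["cy"]],[0,0,1]])
    return cv2.projectPoints(np.array(P,float).reshape(-1,3),cv2.Rodrigues(T[:3,:3])[0],T[:3,3],K,np.array(m["dist"]))[0][:,0]
E
python3 - <<'E'
import cv2,numpy as np
a=cv2.imread("pics/top0.png")[140:290,280:460]; b=cv2.imread("pics/side0.png")[165:265,115:285]
cv2.imwrite("pics/topc.png",cv2.resize(a,None,fx=4,fy=4,interpolation=cv2.INTER_CUBIC))
cv2.imwrite("pics/sidec.png",cv2.resize(b,None,fx=4.7,fy=4.7,interpolation=cv2.INTER_CUBIC))
E
```

```text
(no output)
```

View pics/topc.png

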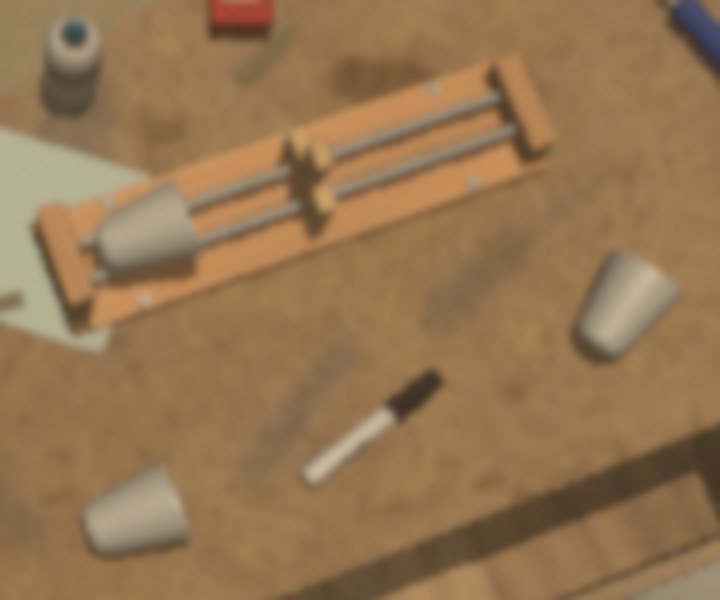

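View pics/sidec.png

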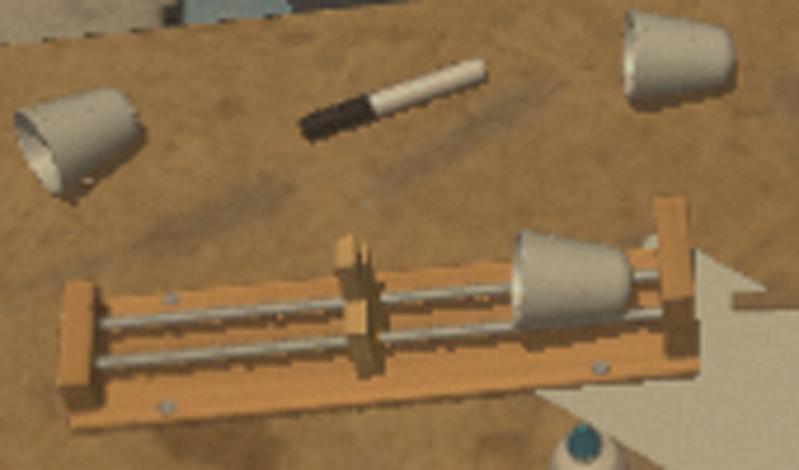

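The top crop shows the stop at the lower left (62,255) of the rack and the low block at (525,100). The follower is near (310,175), and cup a at (150,235) has its base to the stop. The left silver cup has its base at (90,525) and mouth at (178,508). The right one has its base at (595,340) and mouth at (648,272). The marker runs from (310,478) to (435,378). The side crop agrees.

```bash
python3 - <<'E'
from h import *
t=r.camera_model("top");s=r.camera_model("side")
T=lambda a:np.array(a,float)/4+[280,140]
S=lambda a:np.array(a,float)/4.7+[115,165]
np.set_printoptions(precision=4,suppress=True)
print("rods top",onz(t,T([(190,205),(500,98),(200,243),(515,130)]),.034))
print("rods side",onz(s,S([(100,322),(345,303),(100,362),(345,342)]),.034))
print("board side near-low,stop",onz(s,S([(70,428),(698,376)]),.0))
print("board top near: stop, low",onz(t,T([(85,332),(548,168)]),.006))
print("left cup b base,mouth top",onz(t,T([(88,525),(178,508)]),.027))
print("right cup base,mouth top",onz(t,T([(593,342),(648,272)]),.027))
print("left cup side",onz(s,S([(733,68),(630,58)]),.027)); print("right cup side",onz(s,S([(138,115),(38,155)]),.027))
print("follower tab top",onz(t,T([(298,140)]),.112),onz(s,S([(350,240)]),.112))
print("bottle", onz(t,T([(75,32)]),.13)); print("marker",onz(t,T([(310,478),(435,378)]),.012))
w=r.camera_model("wrist");print(w); print(r.state()["ee_pos"])
E
```

```text
rods top [[ 0.635   0.0636  0.034 ]
 [ 0.6273 -0.199   0.034 ]
 [ 0.6038  0.068   0.034 ]
 [ 0.5989 -0.1991  0.034 ]]
rods side [[ 0.6054 -0.201   0.034 ]
 [ 0.6114 -0.0415  0.034 ]
 [ 0.6361 -0.2001  0.034 ]
 [ 0.6412 -0.0423  0.034 ]]
board side near-low,stop [[ 0.6622 -0.2269  0.    ]
 [ 0.6752  0.1809  0.    ]]
board top near: stop, low [[ 0.5755  0.1744  0.006 ]
 [ 0.5659 -0.2206  0.006 ]]
left cup b base,mouth top [[0.4321 0.2299 0.027 ]
 [0.4194 0.1614 0.027 ]]
right cup base,mouth top [[ 0.4221 -0.1872  0.027 ]
 [ 0.4571 -0.2509  0.027 ]]
left cup side [[0.4478 0.2304 0.027 ]
 [0.4295 0.1604 0.027 ]]
right cup side [[ 0.4335 -0.1812  0.027 ]
 [ 0.4587 -0.2494  0.027 ]]
follower tab top [[ 0.6353 -0.0165  0.112 ]] [[ 0.6168 -0.0266  0.112 ]]
bottle [[0.7691 0.1106 0.13  ]]
marker [[ 0.4053  0.0561  0.012 ]
 [ 0.442  -0.0653  0.012 ]]
{'fx': 361.9470143806793, 'fy': 361.9470143806793, 'cx': 280.32998834192233, 'cy': 202.44116897065518, 'dist': array([0.0168, 0.    , 0.    , 0.    , 0.    ]), 'pose': array([[ 0.2435,  0.9181,  0.3127,  0.0469],
       [ 0.9699, -0.2302, -0.0793,  0.5288],
       [-0.0008,  0.3226, -0.9465,  0.374 ],
       [ 0.    ,  0.    ,  0.    ,  1.    ]])}
[0.1276 0.509  0.1968]
```

```bash
cat >> h.py <<'E'
def down(theta):  # tool down, closing line at theta (rad, world)
    f=(theta+np.pi/2)/2; return [np.cos(f),np.sin(f),0,0]
np.set_printoptions(precision=4,suppress=True)
E
python3 - <<'E'
from h import *
import pickle
r.movep([.47,-.01,.28],down(np.pi/2))
m=r.camera_model("wrist"); im=r.snapshot("wrist"); cv2.imwrite("pics/w1.png",im)
pickle.dump(m,open("w1.pkl","wb")); print(r.state()["q"],r.state()["time"])
cv2.imwrite("pics/w1b.png",cv2.resize(im,None,fx=1.42,fy=1.42,interpolation=cv2.INTER_CUBIC))
E
```

```text
[-0.1937  0.1553  0.0317  1.4473  0.0001 -0.1945] 2.3917
```

View pics/w1b.png

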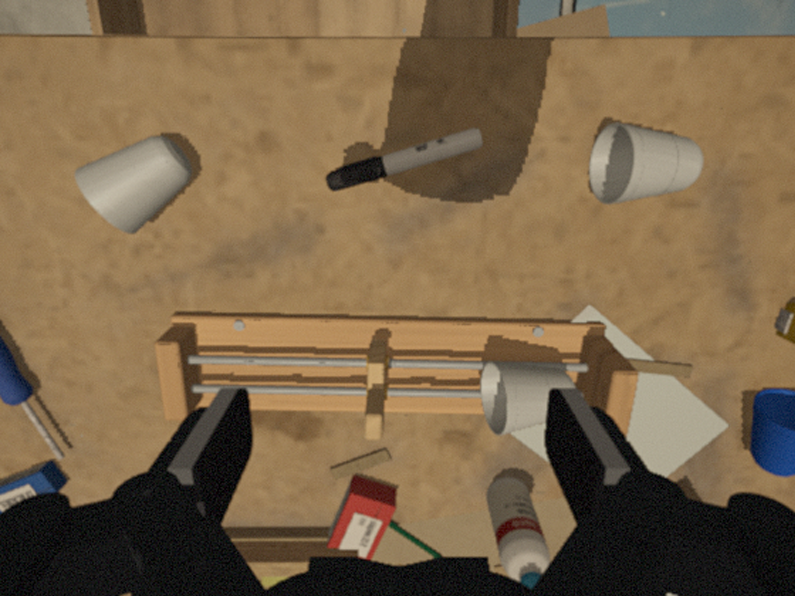

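The wrist view is sharp. The left cup has its mouth centre at (611,163) and base at (702,160). The right cup has its mouth at (105,207) and base at about (178,152). The rods run from (190,359) to (587,369), with the follower tab at (374,430) and cup a's mouth edge at (482,398).

```bash
python3 - <<'E'
from h import *
import pickle
m=pickle.load(open("w1.pkl","rb")); t=r.camera_model("top")
W=lambda *a:np.array(a,float)/1.42
def P(n,z,*a): print(n,z,onz(m,W(*a),z).tolist() and np.round(onz(m,W(*a),z),4).tolist())
P("rod near",.034,(192,359),(480,367),(585,369)); P("rod far",.034,(196,389),(480,394))
P("board near top edge",.012,(175,320),(605,325)); 
P("cup a mouth bottom-left edge/center",.063,(482,398),(494,398)); 
P("L mouth ctr",.033,(610.5,163.5)); P("L base",.021,(702,161)); P("L mouth corners",.033,(609,124),(612,203))
P("R mouth ctr",.033,(105,207)); P("R base",.021,(177,153)); P("R mouth corners",.033,(78,181),(132,233))
P("tab top",.112,(373,438),(366,425),(382,425)); P("marker",.012,(330,182),(480,136)); P("stop low-left corner top",.085,(605,375),(637,375))
# masks: grey low-saturation pixels near each cup -> centroid
im=cv2.imread("pics/w1.png");h=cv2.cvtColor(im,cv2.COLOR_BGR2HSV)
k=((h[...,1]<70)&(h[...,2]>75)).astype(np.uint8)
k=cv2.morphologyEx(k,cv2.MORPH_OPEN,np.ones((3,3)))
k[:25]=0;k[175:]=0
for c in cv2.findContours(k,0,2)[0]:
    if cv2.contourArea(c)>300:
        M=cv2.moments(c);hull=cv2.convexHull(c);M=cv2.moments(hull)
        c0=(M["m10"]/M["m00"],M["m01"]/M["m00"]);print("blob",np.array(c0)*1.42,cv2.contourArea(hull),onz(m,[c0],.027),cv2.minAreaRect(hull))
E
```

```text
rod near 0.034 [[0.5999, -0.1974, 0.034], [0.608, 0.0653, 0.034], [0.6099, 0.1616, 0.034]]
rod far 0.034 [[0.6308, -0.1976, 0.034], [0.6361, 0.0668, 0.034]]
board near top edge 0.012 [[0.5706, -0.2178, 0.012], [0.5755, 0.1838, 0.012]]
cup a mouth bottom-left edge/center 0.063 [[0.623, 0.0635, 0.063], [0.623, 0.0739, 0.063]]
L mouth ctr 0.033 [[0.4261, 0.1606, 0.033]]
L base 0.021 [[0.4254, 0.2399, 0.021]]
L mouth corners 0.033 [[0.3959, 0.1553, 0.033], [0.4578, 0.1662, 0.033]]
R mouth ctr 0.033 [[0.4615, -0.2512, 0.033]]
R base 0.021 [[0.419, -0.1912, 0.021]]
R mouth corners 0.033 [[0.4404, -0.2689, 0.033], [0.4832, -0.2328, 0.033]]
tab top 0.112 [[0.6295, -0.0295, 0.112], [0.6177, -0.0348, 0.112], [0.6177, -0.0224, 0.112]]
marker 0.012 [[0.4433, -0.0681, 0.012], [0.4056, 0.0581, 0.012]]
stop low-left corner top 0.085 [[0.5883, 0.1577, 0.085], [0.5883, 0.1834, 0.085]]
blob [133.9892 181.155 ] 3444.5 [[ 0.4411 -0.227   0.027 ]] ((95.99998474121094, 126.5), (58.5208740234375, 74.32982635498047), 56.3099365234375)
blob [431.7839 150.8148] 995.5 [[0.4164 0.0174 0.027 ]] ((304.32855224609375, 106.08671569824219), (14.469474792480469, 71.45694732666016), 73.1785888671875)
blob [640.9038 162.9649] 3423.5 [[0.4263 0.1876 0.027 ]] ((454.5, 114.5), (55.0, 79.0), 90.0)
```

```bash
cat >> h.py <<'E'
O=np.array([.6193,-.0195]); A=-.025; ey=np.array([-np.sin(A),np.cos(A)]); ex=np.array([np.cos(A),np.sin(A)])
def rk(x,y,z): return [*(O+ex*x+ey*y),z]
def torack(p): d=np.array(p[:2])-O; return np.array([d@ex,d@ey])
E
python3 - <<'E'
from h import *
r.movep(rk(0,-.010,.16),down(A))
r.line_to(rk(0,-.010,.079),v=.15,contact_N=12)
r.move_gripper(0,30); s=r.state(); print(s["width"],s["ft_force"],s["ee_pos"],s["q"])
print(r.line_to(rk(0,-.168,.079),v=.12,contact_N=12)); s=r.state(); print(s["ft_force"],torack(s["ee_pos"]),s["width"],s["time"])
r.move_gripper(1); r.line_to(rk(0,-.163,.16),v=.2)
# closer look at right cup
r.movep([.443,-.22,.16],down(np.radians(28)))
import pickle
m=r.camera_model("wrist");pickle.dump(m,open("w2.pkl","wb"));im=r.snapshot("wrist");cv2.imwrite("pics/w2.png",im)
print(r.state()["time"])
E
```

```text
-0.0017125130600641016 [ 0.1857 -0.8159 -0.2171] [ 0.619  -0.0295  0.079 ] [-0.179   0.4784 -0.0365  1.056   0.0001  1.4168]
False
[-0.0986 -0.7954 -0.5879] [ 0.     -0.1673] -0.002474777932442858 6.75
8.8833
```

View pics/w2.png

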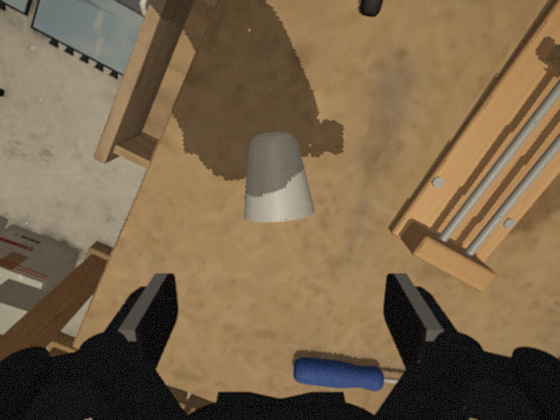

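The picture shows the right cup, base up, at (272,135) to (279,217). But the fingers shut to 0, so the tab was missed. I'll look at the follower again from both fixed cameras, tiled in one picture.

```bash
python3 - <<'E'
from h import *
t=r.snapshot("top");s=r.snapshot("side");cv2.imwrite("pics/top2.png",t);cv2.imwrite("pics/side2.png",s)
a=cv2.resize(t[145:225,280:425],(798,440)[:2] and None,fx=5.5,fy=5.5,interpolation=cv2.INTER_CUBIC)[:300]
b=cv2.resize(s[205:260,122:267],None,fx=5.5,fy=5.5,interpolation=cv2.INTER_CUBIC)[:300]
a=cv2.resize(t[150:204,285:430],None,fx=5.5,fy=5.5,interpolation=cv2.INTER_CUBIC)
cv2.imwrite("pics/tile2.png",np.vstack([a,b])[:600]);print(a.shape,b.shape)
E
```

```text
(297, 798, 3) (300, 798, 3)
```

View pics/tile2.png

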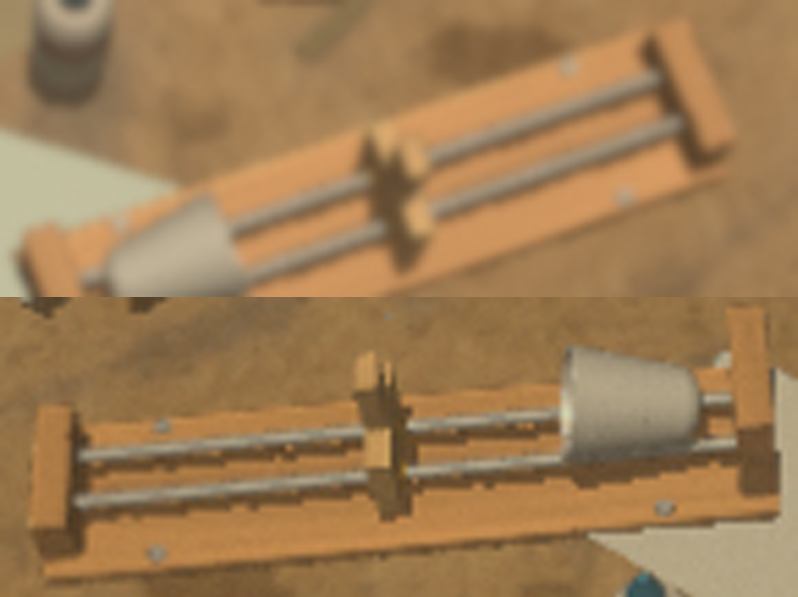

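```bash
python3 - <<'E'
from h import *
import pickle
t=r.camera_model("top");s=r.camera_model("side");m=pickle.load(open("w1.pkl","rb"))
def tri(*L):
    M=0;b=0
    for mm,uv in L:
        o,d=ray(mm,[uv]);d=d[0]/np.linalg.norm(d[0]);Q=np.eye(3)-np.outer(d,d);M=M+Q;b=b+Q@o
    X=np.linalg.solve(M,b);return X,[np.round(proj(mm,X)[0]-uv,2) for mm,uv in L]
T=lambda x,y:np.array([x/5.5+285,y/5.5+150]);S=lambda x,y:np.array([x/5.5+122,(y-297)/5.5+205]);W=lambda x,y:np.array([x,y])/1.42
print("tab top ts",tri((t,T(381,134)),(s,S(367,357))))
print("w tab",tri((s,S(367,357)),(m,W(374,428))), tri((t,T(381,134)),(m,W(374,428))))
for z in(.07,.092,.112): print(z,"side tab",onz(s,[S(367,357)],z),"wrist",onz(m,[W(374,428)],z),"top",onz(t,[T(381,134)],z))
print("plate at .07: side far piece",onz(s,[S(378,447)],.07),"top pieces",onz(t,[T(415,160),T(415,218)],.07),"wrist near",onz(m,[W(376,372)],.07))
E
```

```text
tab top ts (array([ 0.6321, -0.0189,  0.1323]), [array([ 2.35, -0.7 ]), array([2.5 , 0.29])])
w tab (array([ 0.6182, -0.0284,  0.1152]), [array([-0.02,  0.  ]), array([ 0.05, -0.01])]) (array([ 0.6481, -0.0292,  0.0693]), [array([ 0.45, -0.47]), array([ 1.4 , -0.81])])
0.07 side tab [[ 0.5865 -0.0343  0.07  ]] wrist [[ 0.6488 -0.0309  0.07  ]] top [[ 0.6471 -0.0271  0.07  ]]
0.092 side tab [[ 0.6019 -0.0314  0.092 ]] wrist [[ 0.6339 -0.0297  0.092 ]] top [[ 0.642  -0.0216  0.092 ]]
0.112 side tab [[ 0.6159 -0.0288  0.112 ]] wrist [[ 0.6204 -0.0286  0.112 ]] top [[ 0.6373 -0.0166  0.112 ]]
plate at .07: side far piece [[ 0.6461 -0.03    0.07  ]] top pieces [[ 0.6263 -0.0389  0.07  ]
 [ 0.5954 -0.0257  0.07  ]] wrist near [[ 0.594  -0.0284  0.07  ]]
```

All three views agree that the tab is at (0.617, -0.0285) and hasn't moved. I'll push it back with shut fingers on its front face instead, which also checks the y offset by contact.

```bash
python3 - <<'E'
from h import *
r.move_gripper(0)
r.movep(rk(0,.035,.16),down(A))
r.line_to(rk(0,.035,.078),v=.15,contact_N=12)
f0=r.state()["ft_force"]
c=r.line_to(rk(0,-.01,.078),v=.08,contact_N=1.2); s=r.state(); print(c,torack(s["ee_pos"]),s["ee_pos"],s["ft_force"]-f0,s["width"],s["grip_force"])
cv2.imwrite("pics/side3.png",r.snapshot("side")); im=r.snapshot("wrist"); cv2.imwrite("pics/w3.png",im)
b=cv2.imread("pics/side3.png")[180:260,115:275]
cv2.imwrite("pics/tile3.png",np.vstack([cv2.resize(b,(700,350),interpolation=cv2.INTER_CUBIC),cv2.resize(im[100:350],(560,250))[:, :] if 0 else cv2.copyMakeBorder(im[130:380],0,0,0,140,0)]))
print(s["time"])
E
```

```text
True [0.0003 0.0327] [0.6204 0.0132 0.0787] [ 0.1957 -0.7284  0.6342] 0.0044531276591818734 0.0
11.7917
```

View pics/tile3.png

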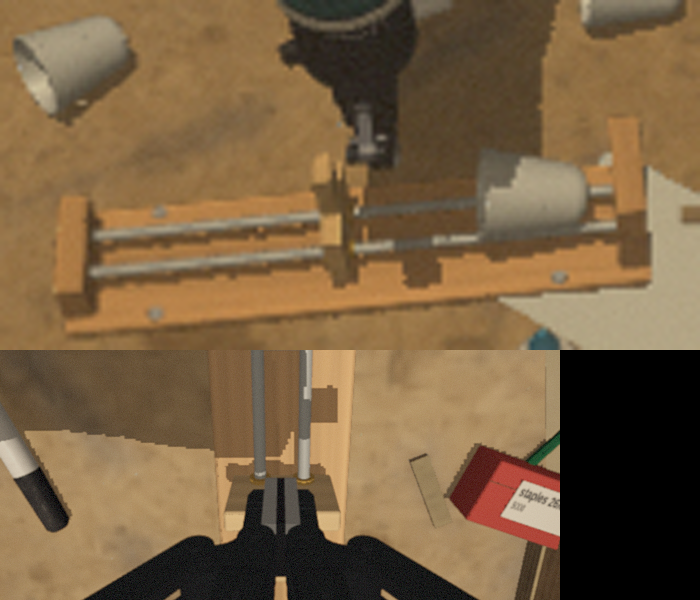

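Side view: the fingertips are at tile (370,160), level with the tab's top at (325,160), and about 10 mm short of contact in y. I'll compare that with the projected TCP.

```bash
python3 - <<'E'
from h import *
s=r.camera_model("side"); P=[[.6204,.0132,.0787],[.6204,.0132,.112],[.617,-.0285,.112],[.617,-.0285,.07]]
print((proj(s,P)-[115,180])*4.375)
w=r.camera_model("wrist"); print(proj(w,P)-[0,130]+[0,350])
print("w line: tab in wrist would be", r.state()["ee_pos"])
E
```

```text
[[391.7118 183.2767]
 [385.3779 155.7987]
 [322.9993 158.3666]
 [332.2777 192.7998]]
[[281.3172 462.7401]
 [281.5615 494.4691]
 [276.6276 570.6996]
 [277.2653 520.4681]]
w line: tab in wrist would be [0.6201 0.0137 0.0782]
```

```bash
python3 - <<'E'
from h import *
p=torack(r.state()["ee_pos"])
r.line_to(rk(0,.03,.045),v=.1,contact_N=10); print(r.state()["ee_pos"],r.state()["ft_force"])
c=r.line_to(rk(0,.03,.012),v=.04,contact_N=5); s=r.state(); print(c,s["ee_pos"],s["ft_force"],s["time"])
im=r.snapshot("wrist");cv2.imwrite("pics/w4.png",im)
r.line_to(rk(0,.03,.06),v=.15)
E
```

```text
[0.62   0.0106 0.0451] [-0.3703 -0.0095  0.1348]
False [0.6202 0.0105 0.0122] [-0.3736  0.1919 -0.0422] 13.3417
```

```bash
python3 - <<'E'
from h import *
f0=r.state()["ft_force"]
c=r.line_to(rk(0,-.158,.06),v=.10,contact_N=8); s=r.state(); print(c,torack(s["ee_pos"]),s["ft_force"]-f0,s["time"])
r.line_to(rk(0,-.130,.06),v=.15); r.line_to(rk(0,-.12,.14),v=.25)
t=r.snapshot("top");s=r.snapshot("side");cv2.imwrite("pics/top5.png",t);cv2.imwrite("pics/side5.png",s)
a=cv2.imread("pics/top2.png");b=cv2.imread("pics/side2.png")
# did the tab move? pale tab colour at old and new places
def mean(i,x,y): return i[y-1:y+2,x-1:x+2].mean((0,1))
T=r.camera_model("top");S=r.camera_model("side")
for q in(.155,0,.02):
    P=rk(0,-.1575+q-.007,.112)
    for n,m,o,i in(("top",T,a,t),("side",S,b,s)):
        u=proj(m,[P])[0].round().astype(int); print(q,n,u,mean(o,*u),mean(i,*u))
E
```

```text
True [-0.     -0.1463] [0.7454 6.9017 5.1338] 15.45
0.155 top [360 178] [105.3333 159.1111 204.2222] [121.     155.8889 187.6667]
0.155 side [189 217] [ 84.1111 139.3333 181.8889] [46.2222 71.2222 90.5556]
0 top [408 162] [ 84.8889 133.6667 184.7778] [32.2222 40.4444 48.1111]
0 side [136 221] [ 72.3333 108.7778 138.6667] [ 88.     146.7778 192.    ]
0.02 top [402 164] [105.1111 130.6667 151.8889] [41.4444 59.2222 74.8889]
0.02 side [143 221] [ 70.6667 112.4444 145.7778] [ 71.1111 112.8889 146.1111]
```

```bash
python3 - <<'E'
from h import *
import pickle
m=pickle.load(open("w2.pkl","rb"))
im=cv2.imread("pics/w2.png");h=cv2.cvtColor(im,cv2.COLOR_BGR2HSV)
k=((h[...,1]<60)&(h[...,2]>70)).astype(np.uint8);k2=np.zeros_like(k);k2[125:230,235:325]=k[125:230,235:325]
c=max(cv2.findContours(cv2.morphologyEx(k2,cv2.MORPH_CLOSE,np.ones((7,7))),0,2)[0],key=cv2.contourArea)
print(cv2.boundingRect(c),cv2.contourArea(c))
mc=onz(m,[(244,213),(314,211)],.033); bc=onz(m,[(250,145),(297,143)],.021)
print("mouth",mc,np.linalg.norm(mc[1]-mc[0]),"base",bc,np.linalg.norm(bc[1]-bc[0]))
M=mc.mean(0);B=bc.mean(0);d=(B-M)[:2];print(M,B,np.linalg.norm(d),"alpha",np.degrees(np.arctan2(d[1],d[0])))
u=d/np.linalg.norm(d);C=M[:2]+u*.0355;print("centre from mouth",C)
r.move_gripper(1)
th=np.arctan2(d[1],d[0])-np.pi/2
r.movep([*C,.10],down(th))
print(r.line_to([*C,.03],v=.12,contact_N=10),r.state()["ee_pos"])
print(r.line_to([*C,-.03],v=.05,contact_N=5)); s=r.state();print(s["ee_pos"],s["ft_force"],s["time"],th)
E
```

```text
(244, 132, 70, 90) 4896.5
mouth [[ 0.4286 -0.2626  0.033 ]
 [ 0.483  -0.2316  0.033 ]] 0.06267143023357516 base [[ 0.4063 -0.2077  0.021 ]
 [ 0.4418 -0.1869  0.021 ]] 0.04110369798301204
[ 0.4558 -0.2471  0.033 ] [ 0.4241 -0.1973  0.021 ] 0.05907094272567942 alpha 122.5037787362754
centre from mouth [ 0.4367 -0.2172]
False [ 0.4373 -0.2173  0.0304]
False
[ 0.4369 -0.2173 -0.0297] [ 0.8417 -0.4311 -0.0232] 19.9917 0.5672979582877273
```

No contact even at TCP -0.03, so the tips really sit higher than reported. I'll check by eye here.

```bash
python3 - <<'E'
from h import *
s=r.snapshot("side");w=r.snapshot("wrist");cv2.imwrite("pics/side6.png",s);cv2.imwrite("pics/w6.png",w)
a=cv2.resize(s[150:230,90:190],(400,320),interpolation=cv2.INTER_CUBIC)
b=w[100:420];print(b.shape)
cv2.imwrite("pics/tile6.png",np.vstack([np.hstack([a,cv2.resize(cv2.imread("pics/w4.png")[220:420,180:380],(320,320))])[:280],cv2.copyMakeBorder(b,0,0,0,160,0)]))
S=r.camera_model("side");W=r.camera_model("wrist");e=r.state()["ee_pos"];print(e)
P=[[*e[:2],z] for z in(0,.027,.053)];print((proj(S,P)-[90,150])*4);print(proj(W,P)-[0,100]+[0,280])
E
```

```text
(320, 560, 3)
[ 0.4369 -0.2173 -0.0298]
[[180.6859 185.6745]
 [173.0026 165.9968]
 [165.4286 146.577 ]]
[[281.3304 449.4885]
 [281.5678 484.1724]
 [281.8965 532.1571]]
```

View pics/tile6.png

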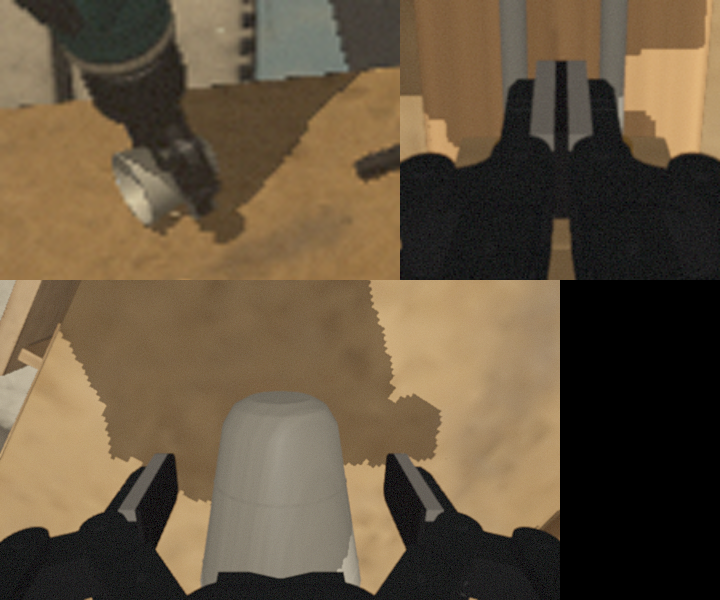

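Comparing the pad front edges, the shut tips are about 34 mm behind the reported TCP. That explains the missed tab and the lack of contact. So at TCP -0.03 the pads are at cup-axis height, straddling the cup, and I'll grip here.

```bash
python3 - <<'E'
from h import *
import pickle
e=r.state()["ee_pos"]
r.move_gripper(0,35); s=r.state(); print(s["width"],s["grip_force"])
if s["width"]<.3: raise SystemExit
r.line_to([e[0],e[1],.07],v=.25); print(r.state()["width"],r.state()["ft_force"])
r.movep(rk(0,.038,.07),down(A)); print(r.state()["time"])
im=r.snapshot("wrist");cv2.imwrite("pics/w7.png",im)
r.line_to(rk(0,.038,.010),v=.15)
c=r.line_to(rk(0,.038,-.008),v=.03,contact_N=4); s=r.state(); print(c,s["ee_pos"],torack(s["ee_pos"]),s["ft_force"],s["width"],s["time"])
E
```

```text
0.6217437421824286 34.447870387957664
0.6208662949903359 [ 0.4504  0.9191 -1.6201]
22.2
True [0.6212 0.0185 0.0004] [0.0009 0.038 ] [2.0101 0.5883 1.3858] 0.6238965592176655 23.2167
```

```bash
cat >> h.py <<'E'
def cupmask(im,box):
    h=cv2.cvtColor(im,cv2.COLOR_BGR2HSV); k=((h[...,1]<60)&(h[...,2]>70)).astype(np.uint8)
    x0,y0,x1,y1=box; k2=np.zeros_like(k); k2[y0:y1,x0:x1]=k[y0:y1,x0:x1]
    k2=cv2.morphologyEx(k2,cv2.MORPH_CLOSE,np.ones((7,7)))
    c=cv2.convexHull(max(cv2.findContours(k2,0,2)[0],key=cv2.contourArea)); o=np.zeros_like(k); cv2.drawContours(o,[c],-1,1,-1); return o,cv2.boundingRect(c)
def axis(m,im,box):
    k,(x,y,w,h)=cupmask(im,box); f=lambda v:(np.flatnonzero(k[v]).min(),np.flatnonzero(k[v]).max())
    vm=y+int(.9*h)-1; vb=y+int(.14*h)
    mc=onz(m,[(u,vm) for u in f(vm)],.033); bc=onz(m,[(u,vb) for u in f(vb)],.021)
    M,B=mc.mean(0),bc.mean(0); d=(B-M)[:2]; a=np.arctan2(d[1],d[0]); u=d/np.linalg.norm(d)
    return (x,y,w,h),np.linalg.norm(mc[1]-mc[0]),np.linalg.norm(bc[1]-bc[0]),np.degrees(a),M[:2]+u*.0355
E
python3 - <<'E'
from h import *
import pickle
print("check w2",axis(pickle.load(open("w2.pkl","rb")),cv2.imread("pics/w2.png"),(235,125,325,230)))
e=r.state()["ee_pos"]; r.move_gripper(1); r.line_to([e[0],e[1],.10],v=.25)
r.movep([.426,.194,.16],down(0))
m=r.camera_model("wrist");pickle.dump(m,open("w8.pkl","wb"));im=r.snapshot("wrist");cv2.imwrite("pics/w8.png",im);print(r.state()["time"])
u=proj(m,[[.426,.194,.027]])[0];print(u)
box=(int(u[0]-75),int(u[1]-75),int(u[0]+75),int(u[1]+75))
print(axis(m,im,box))
E
```

```text
check w2 ((244, 132, 70, 90), np.float64(0.0608510624890644), np.float64(0.0428025159828031), np.float64(121.64830937801088), array([ 0.4364, -0.2173]))
25.2917
[279.5369 177.423 ]
((245, 134, 70, 90), np.float64(0.06184166925504665), np.float64(0.04199112391619688), np.float64(88.66224788252961), array([0.4268, 0.1972]))
```

```bash
python3 - <<'E'
from h import *
C=[.4268,.1972]; q=down(np.radians(88.7-90))
r.movep([*C,.07],q); r.line_to([*C,-.029],v=.15,contact_N=10)
r.move_gripper(0,35); s=r.state(); print(s["width"],s["grip_force"],s["ee_pos"])
if s["width"]<.3: raise SystemExit
r.line_to([*C,.09],v=.25); print(r.state()["width"])
r.movep(rk(0.001,-.05,.09),down(A))
r.line_to(rk(0.001,-.05,.010),v=.18)
c=r.line_to(rk(0.001,-.05,-.008),v=.03,contact_N=4); s=r.state(); print(c,s["ee_pos"],torack(s["ee_pos"]),s["ft_force"],s["width"],s["time"])
r.move_gripper(1); r.line_to(rk(0.001,-.05,.12),v=.25)
a=r.snapshot("side");cv2.imwrite("pics/side9.png",a)
r.movep(rk(0,-.166,.12),down(A))
im=r.snapshot("wrist");cv2.imwrite("pics/w9.png",im);print(r.state()["time"])
b=cv2.resize(a[190:260,115:275],(560,245),interpolation=cv2.INTER_CUBIC)
cv2.imwrite("pics/tile9.png",np.vstack([b,im[:350]]))
E
```

```text
0.6251877993845144 33.19094502285225 [ 0.4274  0.1973 -0.028 ]
0.6254478449269396
True [ 0.6192 -0.0696  0.002 ] [ 0.0012 -0.0501] [-1.0545 -1.5015  2.0383] 0.6265744074070754 29.8167
31.5
```

View pics/tile9.png

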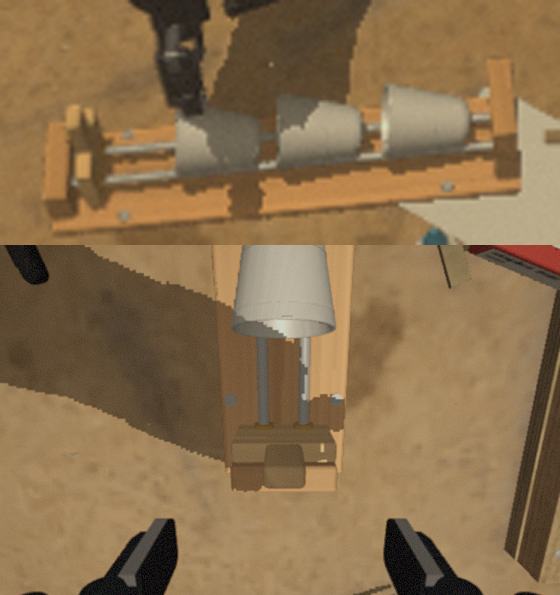

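Three cups lie in line with gaps of about 20 mm, and the follower is fully back with its tab at (285,465) in the lower picture. Now I'll grip the tab, with heights corrected, and push.

```bash
python3 - <<'E'
from h import *
r.line_to(rk(0,-.166,.044),v=.12,contact_N=10)
r.move_gripper(0,60); s=r.state(); print(s["width"],s["grip_force"],s["ee_pos"],s["time"])
if s["width"]<.15: raise SystemExit
f0=s["ft_force"]
c=r.line_to(rk(0,.02,.044),v=.06,contact_N=20); s=r.state(); print(c,torack(s["ee_pos"]),s["ft_force"]-f0,s["time"])
if not c:
    c=r.line_to(rk(0,.060,.044),v=.03,contact_N=15); s=r.state(); print(c,torack(s["ee_pos"]),s["ft_force"]-f0,s["width"],s["time"])
cv2.imwrite("pics/side10.png",r.snapshot("side"))
E
```

```text
0.2708854112942127 60.82594335079193 [ 0.6164 -0.1856  0.0446] 32.875
False [0.0008 0.02  ] [-1.7633 -3.0131  4.4191] 36.125
True [0.0008 0.0495] [-7.0671 -8.6327  4.1084] 0.2689369693867761 37.1
```

```bash
python3 - <<'E'
from h import *
f0=r.state()["ft_force"]
c=r.line_to(rk(0,.058,.044),v=.02,contact_N=12); s=r.state(); print(c,torack(s["ee_pos"]),s["ft_force"],s["width"],s["time"])
r.move_gripper(1); print(r.state()["ft_force"],r.state()["ee_pos"]); r.line_to(rk(0,torack(s["ee_pos"])[1],.13),v=.2)
r.movep([.45,0,.25],down(np.pi/2)); r.wait(.3)
im=r.snapshot("side");cv2.imwrite("pics/side11.png",im);w=r.snapshot("wrist");cv2.imwrite("pics/w11.png",w)
m=r.camera_model("side");W=r.camera_model("wrist")
# profile along the cup's top line and tab in side view
h=cv2.cvtColor(im,cv2.COLOR_BGR2HSV)
for y in range(-170,190,6):
    u=proj(m,[rk(0,y/1000,.070)])[0].round().astype(int); v=proj(W,[rk(-.01,y/1000,.07)])[0].round().astype(int)
    hw=cv2.cvtColor(w,cv2.COLOR_BGR2HSV)
    print(y,h[u[1],u[0]].tolist(),hw[v[1],v[0]].tolist() if 0<=v[0]<560 and 0<=v[1]<420 else None,end=" | ")
print(r.state()["time"])
E
```

```text
True [0.0008 0.0493] [ 0.2273 -5.8638  5.9974] 0.27244279767131563 37.3917
[0.4492 0.0579 0.4722] [0.6215 0.0301 0.0443]
-170 [16, 149, 142] [17, 160, 78] | -164 [16, 151, 182] [16, 54, 104] | -158 [16, 153, 183] [13, 42, 86] | -152 [15, 149, 183] [45, 61, 25] | -146 [16, 151, 182] [110, 20, 39] | -140 [16, 157, 182] [21, 44, 75] | -134 [16, 132, 172] [14, 41, 81] | -128 [20, 59, 146] [12, 28, 45] | -122 [16, 131, 167] [60, 54, 19] | -116 [15, 152, 180] [0, 0, 0] | -110 [16, 153, 180] [176, 204, 10] | -104 [15, 154, 181] [134, 255, 15] | -98 [16, 151, 181] [21, 37, 131] | -92 [16, 149, 181] [21, 33, 149] | -86 [15, 153, 178] [24, 33, 148] | -80 [15, 151, 177] [22, 36, 164] | -74 [15, 153, 177] [22, 34, 164] | -68 [15, 152, 178] [20, 35, 162] | -62 [16, 158, 174] [21, 32, 165] | -56 [16, 155, 173] [20, 33, 164] | -50 [16, 154, 176] [21, 31, 165] | -44 [15, 153, 175] [20, 32, 158] | -38 [16, 153, 173] [20, 33, 155] | -32 [15, 149, 176] [20, 36, 158] | -26 [15, 152, 174] [21, 33, 154] | -20 [16, 154, 172] [20, 32, 175] | -14 [16, 151, 171] [23, 30, 168] | -8 [15, 153, 172] [21, 35, 169]
[... 385 characters left out ...]
 58, 181] [17, 37, 125] | 70 [20, 61, 181] [23, 42, 156] | 76 [21, 62, 180] [21, 44, 157] | 82 [20, 61, 181] [21, 37, 157] | 88 [20, 64, 179] [19, 40, 161] | 94 [19, 62, 181] [23, 41, 155] | 100 [20, 63, 178] [23, 39, 155] | 106 [21, 62, 180] [20, 40, 159] | 112 [20, 58, 181] [20, 42, 158] | 118 [20, 62, 174] [19, 44, 144] | 124 [21, 61, 176] [21, 43, 154] | 130 [19, 63, 175] [20, 41, 157] | 136 [20, 63, 173] [22, 41, 156] | 142 [20, 63, 174] [60, 36, 21] | 148 [21, 63, 173] [0, 0, 0] | 154 [19, 62, 173] [40, 96, 16] | 160 [20, 58, 171] [50, 59, 13] | 166 [19, 63, 171] [153, 255, 10] | 172 [20, 58, 168] [18, 40, 77] | 178 [20, 63, 141] [17, 33, 69] | 184 [16, 147, 172] [18, 39, 78] | 40.4917
```

Numerically it fits: the follower face is near y=0.058 and the cups span 0.060 to 0.182, about 122 mm. I'll give one firmer push from behind the tab to make sure they are seated.

```bash
python3 - <<'E'
from h import *
r.move_gripper(0); r.movep(rk(0,.010,.11),down(A)); r.line_to(rk(0,.010,.043),v=.15,contact_N=10)
f0=r.state()["ft_force"]
c=r.line_to(rk(0,.045,.043),v=.04,contact_N=25); s=r.state(); print(c,torack(s["ee_pos"]),s["ft_force"]-f0,s["time"])
r.line_to(rk(0,.012,.043),v=.1); r.line_to(rk(0,.01,.13),v=.2)
r.movep([.45,0,.25],down(np.pi/2)); r.wait(.3)
im=r.snapshot("side");h=cv2.cvtColor(im,cv2.COLOR_BGR2HSV);m=r.camera_model("side")
for z in (.07,.055):
    g=[y for y in range(-170,200) if (lambda u:h[u[1],u[0],1]<90)(proj(m,[rk(0,y/1000,z)])[0].round().astype(int))]
    print(z,g[0],g[-1],len(g))
d=cv2.absdiff(im,cv2.imread("pics/side11.png")).max(2); print("changed px",int((d[190:260,115:275]>40).sum()))
# marker moved?
a=cv2.imread("pics/side0.png");d=cv2.absdiff(im,a).max(2);print("marker diff",int((d[172:195,178:222]>60).sum()),r.state()["time"])
E
```

```text
True [0.0001 0.0333] [-0.4929 -9.7847  3.7671] 43.95
0.07 -133 178 129
0.055 -160 180 197
changed px 0
marker diff 66 46.7
```

```bash
python3 -c "
from cell import r
print(r.job_done())"
```

```text
the job is handed in; nothing more can be done
None
```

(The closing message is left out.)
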